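# Gauge two microtome sleeves and sort them

### The job

Two brass sleeves from the microtome, one of which is too tight for its spindle, have been mixed up. Test each on the upright stepped gauge pin by lowering it on gently, without dropping or forcing it, until it comes to rest either on the base (it fits) or on the pin's step (too tight). Stand the sleeve that fits upright in the rectangular tray and the tight one upright in the round dish; put the first one away before testing the second, and leave the bottle, blade box and brush alone.

Things in the scene. Friction and masses are not known exactly. Their poses are not given: they have to be found in the camera images.
- sleeve_a: plain brass sleeve standing upright, a tube 30 mm outside diameter and 45 mm tall, open at both ends. Outwardly the two sleeves are alike; one of the two has a bore of 19 mm, the other of 13 mm, and the gauge pin shows which. 160 to 210 g. Origin: centre of its underside; z: up along the tube's axis.
- sleeve_b: plain brass sleeve standing upright, a tube 30 mm outside diameter and 45 mm tall, open at both ends. Outwardly the two sleeves are alike; one of the two has a bore of 19 mm, the other of 13 mm, and the gauge pin shows which. 160 to 210 g. Origin: centre of its underside; z: up along the tube's axis.
- gauge: fixed steel gauge: dark square base plate 64 x 64 mm, 15 mm high, with an upright stepped pin in its centre. A sleeve that fits comes to rest with its underside on the plate, 15 mm above the bench; a tight one on the pin's step, 47 mm above the bench. A wide sleeve over 1.5 mm off-centre can catch on the step by mistake. Origin: under the pin's axis, at bench level; z up.
- gauge_tip (a point): top centre of the gauge pin, 68 mm above the bench. Seen downwards, in heights above the bench: tapered tip 68 to 64 mm; thin part 11 mm diameter down to the flat step at 47 mm; there 15 mm diameter, tapering out to 17 mm at 43.5 mm; thick part 17 mm diameter down to the base plate at 15 mm.
- tray: fixed open rectangular steel tray, 150 mm (its x) by 130 mm (its y), rim 24 mm high, walls and floor 4 to 5 mm thick. For the sleeve that fits. Origin: centre of its underside, on the bench.
- dish: fixed open round steel dish, 150 mm outside diameter, rim 24 mm high, wall and floor 4 mm thick. For the tight sleeve. Origin: centre of its underside, on the bench.
- bottle: white plastic bottle, 60 mm diameter, 140 mm tall, standing on the bench; not to be moved. Origin: centre of its underside.
- blade_box: small blue blade dispenser box, 38 x 62 mm, 31 mm high, lying on the bench; not to be moved. Origin: centre of its underside.
- brush: cleaning brush with white handle, 170 mm long along its x, lying on the bench; not to be moved. Origin: under its middle.
Not all that is in view belongs to the job. What is shaped like the gauge but turquoise is not meant. What is shaped like the sleeve_b but red is not meant.

How it is judged (in metres and radians):
On the way, in this order (a step that is already met when the one before it is completed fails the run):
1. one sleeve has been lowered on the gauge pin as far as it goes: the fitting one on the base, or the tight one on the step (((horizontal distance between sleeve_a and gauge below 0.004 m and z of sleeve_a in the frame of gauge between 0.012 and 0.019 m and angle between sleeve_a's own z axis and vertical below 0.12 rad and contact force between sleeve_a and gauge above 0.2 N) or (horizontal distance between sleeve_b and gauge below 0.004 m and z of sleeve_b in the frame of gauge between 0.043 and 0.051 m and angle between sleeve_b's own z axis and vertical below 0.12 rad and contact force between sleeve_b and gauge above 0.2 N))), for 0.2 s.
2. with the first sleeve standing in its proper container, the other one has been lowered on the gauge pin as far as it goes (((horizontal distance between sleeve_a and gauge below 0.004 m and z of sleeve_a in the frame of gauge between 0.012 and 0.019 m and angle between each of sleeve_a, sleeve_b's own z axis and vertical below 0.12 rad and contact force between sleeve_a and gauge above 0.2 N and horizontal distance between sleeve_b and dish below 0.066 m and z of sleeve_b in the frame of dish below 0.01 m) or (horizontal distance between sleeve_b and gauge below 0.004 m and z of sleeve_b in the frame of gauge between 0.043 and 0.051 m and angle between each of sleeve_b, sleeve_a's own z axis and vertical below 0.12 rad and contact force between sleeve_b and gauge above 0.2 N and x of sleeve_a in the frame of tray between -0.07 and 0.07 m and y of sleeve_a in the frame of tray between -0.06 and 0.06 m and z of sleeve_a in the frame of tray below 0.01 m))), for 0.2 s.
At the end, for the whole second after the job is handed in: the sleeve that fits stands upright (within 0.12 rad) and at rest on the floor of the rectangular tray, and the tight sleeve likewise on the floor of the round dish (undersides within 10 mm of the container's underside level) (x of sleeve_a in the frame of tray between -0.07 and 0.07 m and y of sleeve_a in the frame of tray between -0.06 and 0.06 m and z of sleeve_a in the frame of tray below 0.01 m and angle between each of sleeve_a, sleeve_b's own z axis and vertical below 0.12 rad and horizontal distance between sleeve_b and dish below 0.066 m and z of sleeve_b in the frame of dish below 0.01 m and linear speed of each of sleeve_a, sleeve_b below 0.02 m/s and angular speed of each of sleeve_a, sleeve_b below 0.2 rad/s); the robot touches nothing.
It fails at once if a sleeve is forced against the gauge (over 60 N) (contact force between any of sleeve_a, sleeve_b and gauge above 60 N).
It fails at once if a sleeve is dropped on the gauge pin (let go and falling faster than 0.3 m/s, a free fall of about 5 mm) ((horizontal distance between sleeve_a and gauge below 0.01 m and z of sleeve_a in the frame of gauge below 0.06 m and linear speed of sleeve_a above 0.3 m/s and contact force between the fingers and sleeve_a below 0.2 N) or (horizontal distance between sleeve_b and gauge below 0.01 m and z of sleeve_b in the frame of gauge below 0.06 m and linear speed of sleeve_b above 0.3 m/s and contact force between the fingers and sleeve_b below 0.2 N)).
It fails at once if the bottle, blade box or brush is moved more than 25 mm (distance of any of bottle, blade_box, brush from where it was at the start of the episode above 0.025 m).
It also fails if it takes over 72 s, if anything falls off the work surface, if the arm or the gripper's body presses on something with over 40 N, if the wrist force passes 120 N, or if a joint passes its speed limit or range.

### The arm

A 6-joint arm with a two-finger parallel gripper is mounted at the origin on the work surface. World frame = base frame: x ahead of the robot, y to its left, z up, the work surface at z = 0. Lengths are in m, angles in degrees, forces in N, time in s.
With the tool pointing down it reaches from about 0.375 to 0.9 m from the base axis. Payload 3.1 kg.
Tool frame: the origin (TCP) lies at the very end of the fingers, on their centre line; the grasp point (between the pads) lies behind it (bot.grip_depth is the z of the grasp point in the tool frame, in m); z points along the fingers, y is the direction in which the jaws open and shut (so a half turn about z gives the same grasp; the last joint's range is limited). The gripper opens to 87 mm and grips with 3 to 60 N. Pads are 19 mm wide; open, the fingers measure 117 mm over their backs; the gripper's body (75 mm by 190 mm) begins 51 mm behind the grasp point.
Start: joints at [54.746, 30.224, 82.088, -0, 67.689, -10.227], TCP at [0.264, 0.566, 0.223] pointing down, gripper open.
Joint ranges: [-176.69, 176.69], [-43.24, 126.21], [12.49, 139.97], [-82, 262], [0, 151.66], [-163.58, 163.58]. Speed limits (degrees/s): [159.86, 159.86, 180, 180, 180, 180].

### API

Orientations are given as a 3x3 rotation matrix whose columns are the frame's x, y, z axes.
In Python, from rig import bot, vision gives the robot as it stands. The module is installed in compiled form; this text tells all that it offers.
- The arm moves only by the shell command python3 -m jog 'ROWS'. ROWS is JSON, a list of rows, each a list of 3 entries, a list of its own where there are three numbers: the shift along the tool's x, y, z in mm, then the turn, a rotation vector about the tool's x, y, z in degrees, then the closure, from 0 (fully open) to 1 (shut). In form: [[[dx, dy, dz], [wx, wy, wz], fingers], ...]. A call has 1 to 12 rows; each row is the pose to reach, as a shift and turn from the pose commanded when the call began, along the tool's axes at that moment; what a row does not reach only later rows make up. A row lasts 1/12 s, in which the tool goes at most 41.7 mm and 7.16 degrees, less where a joint would pass 70% of its speed; a pose out of reach is approached as far as the arm can. A call with a gripper value outside its range is refused whole. The fingers move at their own pace and stop on an object; the grip force is fixed at half the most. Time passes only in rows, so rows that repeat a pose let the fingers close. It gives the time, the measured TCP pose, the force and the opening at its end, in the units of the state.
- bot.read_state(): the state, without advancing time (a new reading comes with each control period).
- vision.capture(name): name is "scene" or "side" or "wrist"; returns the picture (384x512x3 uint8, red, green, blue); there is no depth.
- vision.camera_info(name): a dict with "intrinsics" (3x3 intrinsics, pixels), "camera_from_world" (4x4, takes a point from world to camera coordinates); the wrist camera has in their place "mount" (4x4, takes a point from camera to tool coordinates, whose origin is the TCP and whose axes are the flange's). Camera axes: x right, y up, looking along -z (the intrinsics and any distortion apply to the point x, -y, -z); pixel columns grow to the right and rows downward; lengths in m; the calibration is good to about 2 mm. A picture is of the moment at which its call begins: read the wrist's pose just before it. camera_info takes no time and is no camera call.
- bot.hand_in(): hands the job in, once; it reports no verdict.
The state is a dict: "time_s": time; "joint_positions": joint angles; "qvel": joint speeds; "tau": joint torques, N m; "position": TCP position; "tcp_rot": TCP orientation; "force": force on the tool from outside, world axes, zero at the start; "moment": the same for the moment, N m; "opening": opening from 0.0 (shut) to 1.0 (fully open).
Only numpy, scipy, OpenCV 4.12 (cv2) and the standard library are available. Lean on these libraries where they do the work, as an engineer would, in place of code of your own. Each camera call takes 0.05 s, during which the arm holds its last target. There are 200 camera calls.

## Working session

There is one attempt and no reset: what is moved stays moved. The work goes in short steps, Python scripts to look and compute and a shell command to move; the robot and the scene stay as the last step left them, time stands still between calls to the robot, and variables do not carry over. Pictures are saved under pics/ and viewed, about 8 in all and at most 12, crops included, and the job is handed in when it is done.

```bash
mkdir -p pics
python3 - <<'E'
from rig import bot, vision
import cv2, numpy as np
print(bot.grip_depth, bot.read_state())
for n in ("scene","side","wrist"):
    print(n, {k:(np.round(v,4).tolist() if not isinstance(v,str) else v) for k,v in vision.camera_info(n).items()})
a=vision.capture("scene");b=vision.capture("side");
cv2.imwrite("pics/scene0.png",a[:,:,::-1]);cv2.imwrite("pics/side0.png",b[:,:,::-1])
cv2.imwrite("pics/s1.png",cv2.resize(a,(800,600),interpolation=cv2.INTER_CUBIC)[:,:,::-1])
cv2.imwrite("pics/s2.png",cv2.resize(b,(800,600),interpolation=cv2.INTER_CUBIC)[:,:,::-1])
E
```

```text
-0.0187 {'time_s': 0.0, 'joint_positions': array([ 5.47459268e+01,  3.02780266e+01,  8.21595383e+01, -4.04523517e-04,
        6.76897885e+01, -1.02269696e+01]), 'qvel': array([-0.03709418,  0.0425974 ,  0.02314987,  0.00756781, -0.05184448,
       -0.00368952]), 'tau': array([-1.64837929e-03, -4.40035379e+01, -1.76593351e+01,  6.31833239e-02,
        5.81951207e-02, -1.43095363e-04]), 'position': array([0.26392685, 0.56569469, 0.22156423]), 'tcp_rot': array([[-9.06108656e-01,  4.23043108e-01, -1.27763575e-03],
       [ 4.23044859e-01,  9.06106914e-01, -1.81885633e-03],
       [ 3.88219955e-04, -2.18857870e-03, -9.99997530e-01]]), 'force': array([ 0.10061354, -0.23309144,  0.19571486]), 'moment': array([ 0.00822663, -0.00422989, -0.03167484]), 'opening': 0.9974288754885915}
scene {'intrinsics': [[349.4881, 0.0, 246.9674], [0.0, 349.4881, 189.482], [0.0, 0.0, 1.0]], 'camera_from_world': [[-0.6035, 0.7974, 0.0035, 0.3485], [-0.6246, -0.4754, 0.6196, 0.3341], [0.4957, 0.3717, 0.7849, -1.0527], [0.0, 0.0, 0.0, 1.0]]}
side {'intrinsics': [[365.4601, 0.0, 257.7208], [0.0, 365.4601, 197.6994], [0.0, 0.0, 1.0]], 'camera_from_world': [[-0.9796, -0.2007, -0.0101, 0.5588], [0.1179, -0.6148, 0.7799, -0.1308], [-0.1627, 0.7628, 0.6259, -0.722], [0.0, 0.0, 0.0, 1.0]]}
wrist {'intrinsics': [[286.7188, 0.0, 258.0107], [0.0, 286.7188, 195.9521], [0.0, 0.0, 1.0]], 'mount': [[-0.0006, 0.9607, 0.2777, 0.077], [1.0, 0.0009, -0.0008, 0.0002], [-0.0011, 0.2777, -0.9607, -0.1611], [0.0, 0.0, 0.0, 1.0]]}
```

View pics/s1.png

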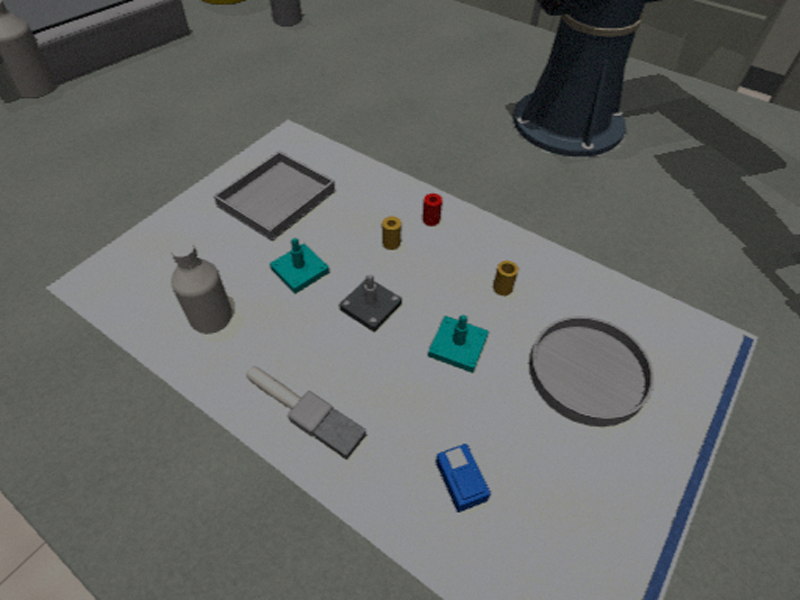

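View pics/s2.png

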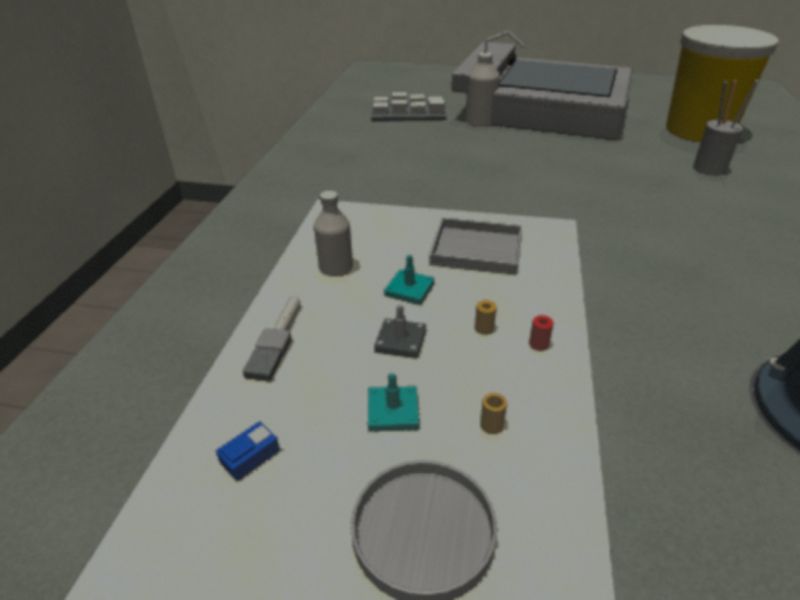

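The scene picture (800x600) shows two brass sleeves at (391,232) and (506,277), with a red decoy at (432,209). The dark gauge is at (370,300), with turquoise decoys at (299,265) and (459,340). The tray is at (275,195), the dish at (590,370), the bottle at (203,290), the brush at (305,410) and the blade box at (462,477). In the side view, the sleeves are at (486,317) and (494,413), the red one at (541,332), and the gauge at (400,335). The right sleeve's bore looks wider. I choose the two brass sleeves and the dark gauge.

```bash
cat > h.py <<'E'
from rig import bot, vision
import cv2, numpy as np
def P(n, st=None):
    "3x4 projection world->pixel"
    c=vision.camera_info(n)
    if "camera_from_world" in c: M=np.array(c["camera_from_world"])
    else:
        T=np.eye(4);T[:3,:3]=st["tcp_rot"];T[:3,3]=st["position"]
        M=np.linalg.inv(T@np.array(c["mount"]))
    return np.array(c["intrinsics"])@np.diag([1,-1,-1])@M[:3]
def ray(p,uv,z):
    "world point on plane z"
    H=p[:,[0,1,3]].copy(); H[:,2]+=p[:,2]*z
    w=np.linalg.solve(H,[*uv,1]); return w[:2]/w[2]
def tri(pts):
    A=[]
    for p,(u,v) in pts: A+= [u*p[2]-p[0], v*p[2]-p[1]]
    w=np.linalg.svd(np.array(A))[2][-1]; return w[:3]/w[3]
def rel(w, st=None):
    "world xyz -> tool shift mm from measured pose"
    st=st or bot.read_state()
    return np.round(1000*np.array(st["tcp_rot"]).T@(np.array(w)-st["position"]),1)
E
python3 - <<'E'
from h import *
s,d=P("scene"),P("side"); k=.64
for n,a,b in [("L top",(392,221),(486,305)),("R top",(507,266),(494,399)),("gauge tip",(370,277),(400,309)),("tray",(275,192),(477,245)),("dish rim",(590,366),(425,520)),("redtop",(432,198),(542,322)),("bottle top",(183,246),(329,197)),("boxc",(460,468),(248,442)),("turqR",(462,319),(392,377)),("turqL",(296,241),(409,259))]:
    w=tri([(s,np.array(a)*k),(d,np.array(b)*k)]); print(n,w.round(4), np.hypot(*w[:2]).round(3))
a=vision.camera_info("wrist")
im=np.hstack([cv2.resize(cv2.imread("pics/scene0.png")[130:195,235:340],None,fx=3.8,fy=3.8,interpolation=2),cv2.resize(cv2.imread("pics/side0.png")[185:280,230:360],None,fx=2.6,fy=2.6,interpolation=2)[:247]])
cv2.imwrite("pics/crop.png",im)
E
```

```text
L top [ 0.4618 -0.076   0.0466] 0.468
R top [0.4363 0.1047 0.047 ] 0.449
gauge tip [ 0.5779 -0.026   0.0615] 0.578
tray [ 0.494  -0.2945  0.0095] 0.575
dish rim [0.4939 0.2623 0.0185] 0.559
redtop [ 0.3811 -0.0581  0.0432] 0.385
bottle top [ 0.7261 -0.1942  0.1355] 0.752
boxc [0.7111 0.2048 0.0242] 0.74
turqR [0.5609 0.1072 0.0617] 0.571
turqL [ 0.5894 -0.1492  0.0627] 0.608
```

View pics/crop.png

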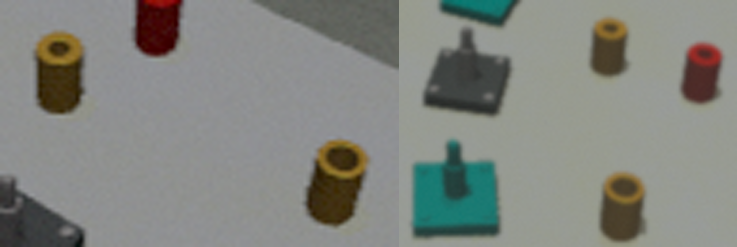

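The crop confirms two plain brass sleeves. The near-dish one (crop 340,155) has the wider bore, and the left one (crop 60,50) the narrower. The dark pinned plate (crop 10,190) is the gauge. I'll look at the right sleeve first, with the tool squared to the world axes.

Run:
```python
from h import *
print(rel([0.436,0.105,0.15]))
```

```text
[-350.8 -344.7   72.2]
```

```bash
R='[[-351,-345,72],[0,0,-25.02],0.4]'; python3 -m jog '[[[-351,-345,72],[0,0,-25.02],0.4],[[-351,-345,72],[0,0,-25.02],0.4],[[-351,-345,72],[0,0,-25.02],0.4],[[-351,-345,72],[0,0,-25.02],0.4],[[-351,-345,72],[0,0,-25.02],0.4],[[-351,-345,72],[0,0,-25.02],0.4],[[-351,-345,72],[0,0,-25.02],0.4],[[-351,-345,72],[0,0,-25.02],0.4],[[-351,-345,72],[0,0,-25.02],0.4],[[-351,-345,72],[0,0,-25.02],0.4],[[-351,-345,72],[0,0,-25.02],0.4],[[-351,-345,72],[0,0,-25.02],0.4]]'
python3 -m jog '[[[0,0,0],[0,0,0],0.4],[[0,0,0],[0,0,0],0.4],[[0,0,0],[0,0,0],0.4]]'
python3 - <<'E'
from h import *
st=bot.read_state(); print(st["time_s"],st["position"],np.array(st["tcp_rot"]).round(4).tolist(),st["opening"],st["qvel"].round(2))
a=vision.capture("wrist")[:,:,::-1]; cv2.imwrite("pics/w1.png",a)
E
```

```text
time_s: 1.1
position: [0.4364, 0.1037, 0.1503]
tcp_rot: [[-1.0, 0.0, -0.0], [0.0, 1.0, 0.0], [0.0, 0.0, -1.0]]
force: [-0.5, 1.0, -0.8]
opening: 0.599
time_s: 1.35
position: [0.4357, 0.1057, 0.1504]
tcp_rot: [[-1.0, 0.001, -0.002], [0.001, 1.0, 0.0], [0.002, 0.0, -1.0]]
force: [-0.2, 0.7, 0.5]
opening: 0.604
1.35 [0.4356548  0.10569072 0.15037706] [[-1.0, 0.0014, -0.0016], [0.0014, 1.0, 0.0004], [0.0016, 0.0004, -1.0]] 0.6036052018402371 [ 2.33 -0.57  0.49 -0.03 -0.08 -0.17]
```

View pics/w1.png

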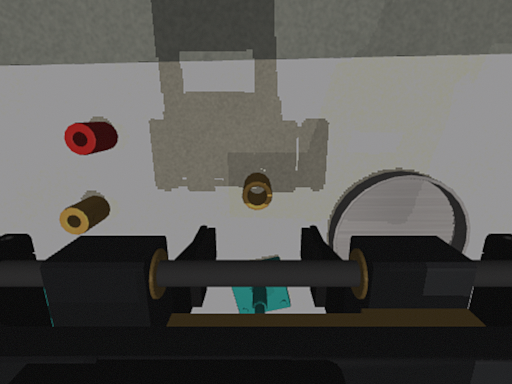

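The wrist view shows the right sleeve's ring at (257,193), the red decoy at (85,138), the left sleeve at (80,215), the dish at (398,215), and a turquoise gauge half hidden at (260,290) between the fingers. I'll measure the sleeve by fitting its silhouette.

```bash
cat >> h.py <<'E'
from scipy.optimize import least_squares
def hullmask(pts,shape,s=8):
    m=np.zeros((shape[0],shape[1]),np.float32)
    h=cv2.convexHull(pts.astype(np.float32))[:,0]
    M=cv2.moments(h.reshape(-1,1,2)); return np.array([M["m10"]/M["m00"],M["m01"]/M["m00"],M["m00"]**.5])
def proj(p,X):
    q=np.c_[X,np.ones(len(X))]@p.T; return q[:,:2]/q[:,2:]
T=np.linspace(0,2*np.pi,48,endpoint=False)
def cyl(x,y,z0=0,h=.045,r=.015):
    c=np.c_[x+r*np.cos(T),y+r*np.sin(T)]
    return np.vstack([np.c_[c,0*T+z0],np.c_[c,0*T+z0+h]])
def brass(img_bgr,near):
    hsv=cv2.cvtColor(img_bgr,cv2.COLOR_BGR2HSV)
    m=((hsv[...,0]>10)&(hsv[...,0]<32)&(hsv[...,1]>110)&(hsv[...,2]>25)).astype(np.uint8)
    m=cv2.morphologyEx(m,cv2.MORPH_OPEN,np.ones((2,2),np.uint8))
    n,l,s,c=cv2.connectedComponentsWithStats(m)
    ok=[i for i in range(1,n) if s[i,4]>40]
    i=min(ok,key=lambda i:np.hypot(*(c[i]-near)))
    return l==i
def fit_sleeve(p,mask,x0,z0=0,free_z=False):
    yx=np.argwhere(mask)[:,::-1].astype(float)
    corners=np.vstack([yx+d for d in ([-.5,-.5],[.5,.5],[-.5,.5],[.5,-.5])])
    a=hullmask(corners,mask.shape)
    f=lambda q:(hullmask(proj(p,cyl(q[0],q[1],z0)),mask.shape)-a)[:2]
    r=least_squares(f,x0,diff_step=1e-4); b=hullmask(proj(p,cyl(*r.x,z0)),mask.shape)
    return r.x,a,b
E
python3 - <<'E'
from h import *
st=bot.read_state(); p=P("wrist",st); im=cv2.imread("pics/w1.png")
m=brass(im,(257,190)); x,a,b=fit_sleeve(p,m,[.436,.105]); print("R wrist",x.round(4),a,b)
m=brass(im,(85,213)); x,a,b=fit_sleeve(p,m,[.462,-.076]); print("L wrist",x.round(4),a,b)
for n,px in (("scene",[(251,149),(324,177)]),("side",[(311,202),(316,264)])):
    im2=cv2.imread(f"pics/{n}0.png")
    for q,x0 in zip(px,([.462,-.076],[.436,.105])):
        x,a,b=fit_sleeve(P(n),brass(im2,q),x0); print(n,x.round(4),a.round(1),b.round(1))
t=st["position"]; R=np.array(st["tcp_rot"])
print(proj(p,np.array([t,t+R@[0,0,bot.grip_depth], t+R@[0,0,.012-.045],t+R@[0,0,.012]])).round(0))
E
```

```text
R wrist [0.4363 0.1071] [257.83426914 192.24433839  29.84124662] [257.83426885 192.24434021  31.00546265]
L wrist [ 0.4626 -0.0752] [ 85.07382507 215.54097836  36.07630802] [ 85.07382452 215.54097784  37.52147949]
scene [ 0.4622 -0.0745] [251.3 149.6  15.1] [251.3 149.6  16. ]
scene [0.4364 0.1081] [324.  178.5  16.4] [324.  178.5  17.2]
side [ 0.4602 -0.0934] [311.9 198.2  10.4] [311.9 198.2  16.6]
side [0.434  0.0924] [317.1 258.9  12.8] [317.1 258.9  19.8]
[[257. 243.]
 [257. 258.]
 [257. 272.]
 [257. 235.]]
```

```bash
python3 -m jog '[[[-0.5,2,40],[0,0,0],0.4],[[-0.5,2,80],[0,0,0],0.4],[[-0.5,2,110],[0,0,0],0.4],[[-0.5,2,130],[0,0,0],0.4],[[-0.5,2,138],[0,0,0],0.4],[[-0.5,2,138],[0,0,0],0.4],[[-0.5,2,138],[0,0,0],0.6],[[-0.5,2,138],[0,0,0],0.75],[[-0.5,2,138],[0,0,0],0.9],[[-0.5,2,138],[0,0,0],1],[[-0.5,2,138],[0,0,0],1],[[-0.5,2,138],[0,0,0],1]]'
python3 - <<'E'
from h import *
st=bot.read_state();print(st["position"],st["opening"]); cv2.imwrite("pics/w2.png",vision.capture("wrist")[:,:,::-1])
E
python3 -m jog '[[[0,0,-20],[0,0,0],1],[[0,0,-60],[0,0,0],1],[[0,0,-98],[0,0,0],1],[[0,0,-98],[0,0,0],1],[[0,0,-98],[0,0,0],1]]'
python3 - <<'E'
from h import *
st=bot.read_state();print(st["position"],st["opening"],np.array(st["tcp_rot"]).round(4).tolist(), rel([.578-.02,-.024,.11])); a=vision.capture("wrist")[:,:,::-1];cv2.imwrite("pics/w3.png",a)
cv2.imwrite("pics/w3c.png",cv2.resize(a[160:300,180:340],None,fx=4,fy=4,interpolation=2))
E
```

```text
time_s: 2.4
position: [0.4377, 0.1076, 0.0137]
tcp_rot: [[-1.0, 0.001, 0.003], [0.001, 1.0, 0.0], [-0.003, 0.0, -1.0]]
force: [-1.0, 0.0, 7.0]
opening: 0.333
[0.4376982  0.10762366 0.0137327 ] 0.33347295709036756
time_s: 2.87
position: [0.4383, 0.1076, 0.1127]
tcp_rot: [[-1.0, 0.0, 0.006], [0.0, 1.0, 0.0], [-0.006, 0.0, -1.0]]
force: [-0.1, 0.1, -1.2]
opening: 0.33
[0.438271   0.10762157 0.11266651] 0.32995668132547257 [[-1.0, 0.0003, 0.0058], [0.0003, 1.0, 0.0], [-0.0058, 0.0, -1.0]] [-119.7 -131.6    3.4]
```

View pics/w3c.png

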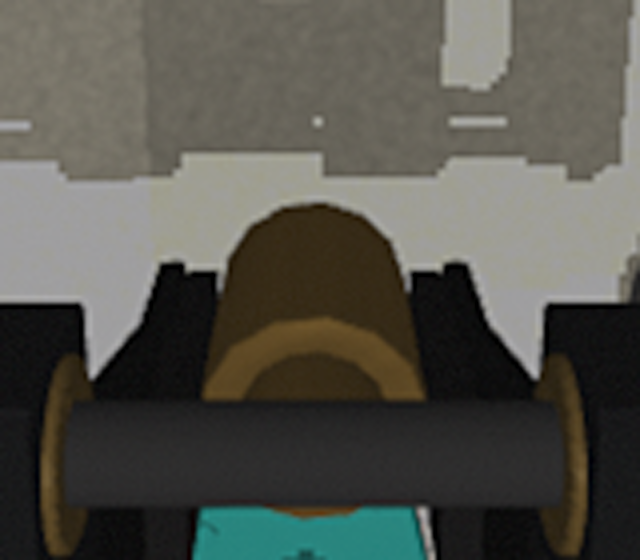

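The sleeve is held squarely between the fingers. In the crop its underside edge is at (318,203) and its top ring edge at (318,318), and the wider bore is visible. Next I'll move so the gauge tip shows beside the sleeve underside.

```bash
python3 -m jog '[[[-30,-22,-12],[0,0,0],1],[[-60,-45,-12],[0,0,0],1],[[-90,-68,-12],[0,0,0],1],[[-120,-91,-12],[0,0,0],1],[[-150,-114,-12],[0,0,0],1],[[-175,-134,-12],[0,0,0],1],[[-175,-134,-2],[0,0,0],1],[[-175,-134,10],[0,0,0],1],[[-175,-134,20],[0,0,0],1],[[-175,-134,20],[0,0,0],1],[[-175,-134,20],[0,0,0],1],[[-175,-134,20],[0,0,0],1]]'
python3 - <<'E'
from h import *
st=bot.read_state();print(st["position"],st["qvel"].round(2),np.array(st["tcp_rot"]).round(4).tolist()); a=vision.capture("wrist")[:,:,::-1];cv2.imwrite("pics/w4.png",a)
cv2.imwrite("pics/w4c.png",cv2.resize(a[120:270,160:360],None,fx=4,fy=4,interpolation=2))
# consistency of held sleeve in tool frame
c=vision.camera_info("wrist");M=np.linalg.inv(np.array(c["mount"]));p=np.array(c["intrinsics"])@np.diag([1,-1,-1])@M[:3]
for xs in (0,.0014,.003): print(xs,proj(p,np.array([[xs+.015,0,.0137],[xs+.015,0,.0137-.045]])).round(1))
E
```

```text
time_s: 3.92
position: [0.6107, -0.0254, 0.0901]
tcp_rot: [[-1.0, -0.001, -0.002], [-0.001, 1.0, 0.0], [0.002, 0.0, -1.0]]
force: [-0.5, -0.3, -0.9]
opening: 0.33
[ 0.61073961 -0.02541313  0.09014251] [-0.03 -1.02 -1.14 -0.08 -0.01  0.02] [[-1.0, -0.0009, -0.0017], [-0.0009, 1.0, 0.0004], [0.0017, 0.0004, -1.0]]
0 [[257.  212.7]
 [256.8 243.1]]
0.0014 [[257.  210.7]
 [256.8 240.5]]
0.003 [[257.  208.3]
 [256.8 237.5]]
```

View pics/w4c.png

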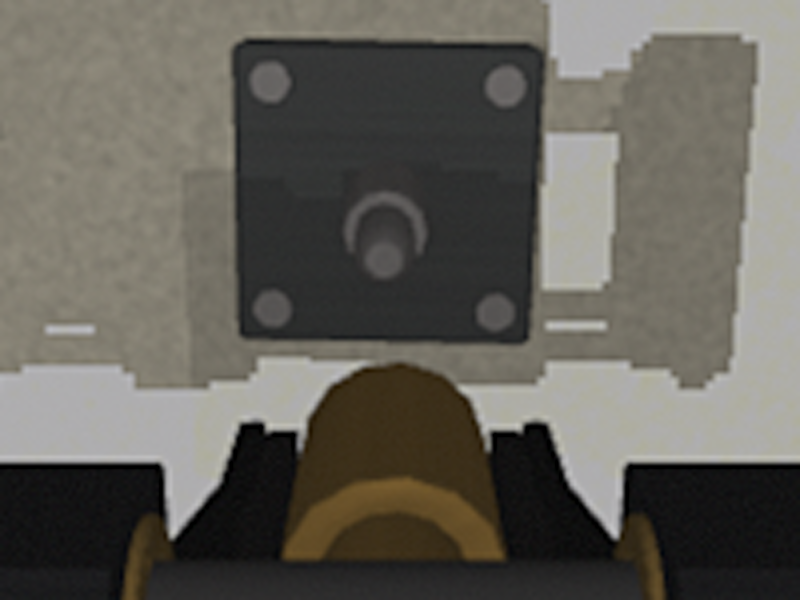

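The crop shows the gauge tip at (383,260), the step ring around (385,232), and the plate corners at (235,42), (545,45), (528,341) and (241,337). The sleeve underside edge is at (398,364), centred near column 395. Now I'll work out the offset, measured the same way in the same image.

Run:
```python
from h import *
st=bot.read_state(); c=vision.camera_info("wrist");M=np.linalg.inv(np.array(c["mount"]));p=np.array(c["intrinsics"])@np.diag([1,-1,-1])@M[:3]
px=lambda q:((q[0]+.5)/4-.5+160,(q[1]+.5)/4-.5+120)
Z=st["position"][2]
im=cv2.imread("pics/w4.png").astype(float)
for r in (220,226,232,236):
    row=im[r-1:r+2].mean(0); b=row[:,2]-row[:,0]; w=np.where(b[220:300]>12)[0]+220; print("brass row",r,w.min(),w.max(),(w.min()+w.max())/2)
for n,q,z in (("tip",(383,260),.068),("step",(385,232),.047)): print(n,ray(p,px(q),Z-z)*1000)
co=[ray(p,px(q),Z-.015)*1000 for q in ((238,42),(545,45),(529,342),(241,338))]; print("corners",np.round(co,1).tolist(),np.mean(co,0))
for s in (394.5,395,396,399): print("sleeve y",s,ray(p,px((s,430)),.0137-.02)*1000)
print("apex",ray(p,px((398,364)),.0137)*1000)
g=im[175:195,245:266].mean(2); print(g.round().astype(int)[::2].tolist())
```

```text
brass row 220 230 277 253.5
brass row 226 237 279 258.0
brass row 232 236 281 258.5
brass row 236 234 282 258.0
tip [31.42126572 -1.07095818]
step [31.488779   -0.85924286]
corners [[63.6, -30.6], [62.9, 31.3], [-0.0, 30.1], [0.9, -32.3]] [31.85107915 -0.36374441]
sleeve y 394.5 [13.21830693  0.75275329]
sleeve y 395 [13.21821804  0.82530174]
sleeve y 396 [13.21804027  0.97039896]
sleeve y 399 [13.21750696  1.40569308]
apex [16.41759115  1.3639595 ]
[[43, 68, 88, 89, 69, 48, 49, 52, 54, 52, 54, 54, 55, 54, 54, 52, 47, 56, 78, 90, 80], [52, 79, 91, 78, 56, 48, 52, 56, 59, 57, 61, 62, 61, 60, 56, 55, 51, 45, 66, 87, 87], [45, 74, 91, 74, 50, 53, 58, 60, 63, 65, 68, 70, 66, 64, 62, 59, 55, 51, 58, 82, 89], [44, 56, 76, 65, 50, 57, 61, 68, 79, 85, 87, 86, 83, 78, 69, 64, 58, 51, 58, 81, 75], [44, 46, 53, 53, 53, 56, 71, 85, 90, 88, 85, 85, 86, 88, 85, 72, 58, 52, 53, 63, 58], [47, 45, 46, 44, 51, 55, 77, 90, 89, 85, 87, 87, 87, 87, 87, 73, 55, 51, 44, 44, 46], [46, 47, 47, 46, 46, 51, 60, 74, 84, 88, 87, 86, 86, 86, 77, 62, 50, 47, 47, 48, 48], [47, 45, 45, 47, 43, 45, 45, 48, 59, 64, 69, 69, 63, 55, 48, 46, 44, 45, 47, 46, 45], [45, 45, 44, 44, 44, 45, 45, 43, 43, 43, 43, 44, 42, 45, 46, 44, 45, 44, 45, 46, 45], [45, 45, 46, 45, 44, 46, 44, 44, 46, 44, 47, 46, 45, 48, 44, 45, 44, 45, 46, 45, 44]]
```

```bash
python3 -m jog '[[[15,-1,0],[0,0,0],1],[[30,-1.9,0],[0,0,0],1],[[30,-1.9,0],[0,0,0],1],[[30,-1.9,5],[0,0,0],1],[[30,-1.9,10],[0,0,0],1],[[30,-1.9,15],[0,0,0],1],[[30,-1.9,20],[0,0,0],1],[[30,-1.9,24],[0,0,0],1],[[30,-1.9,26],[0,0,0],1],[[30,-1.9,26],[0,0,0],1],[[30,-1.9,26],[0,0,0],1]]'
python3 -m jog '[[[0,0,1],[0,0,0],1],[[0,0,2],[0,0,0],1],[[0,0,3],[0,0,0],1],[[0,0,4],[0,0,0],1],[[0,0,4],[0,0,0],1]]'
```

```text
time_s: 4.88
position: [0.5818, -0.0283, 0.0643]
tcp_rot: [[-1.0, 0.0, -0.0], [0.0, 1.0, 0.0], [0.0, 0.0, -1.0]]
force: [0.2, -0.1, -1.9]
opening: 0.332
time_s: 5.3
position: [0.5817, -0.0282, 0.0605]
tcp_rot: [[-1.0, 0.0, -0.0], [0.0, 1.0, 0.0], [0.0, 0.0, -1.0]]
force: [-0.6, 0.1, -1.8]
opening: 0.328
```

```bash
for i in 1 2; do python3 -m jog '[[[0,0,0],[0,0,0],1]]' | sed -n 2p; done
python3 - <<'E'
from h import *
ims=[]
for n,(r,c) in (("scene",(150,190)),("side",(160,200))):
    a=vision.capture(n)[:,:,::-1]; cv2.imwrite(f"pics/{n}5.png",a); print(bot.read_state()["position"].round(4))
    ims.append(cv2.resize(a[r:r+90,c:c+100],None,fx=4,fy=4,interpolation=2))
cv2.imwrite("pics/c5.png",np.hstack(ims))
E
```

```text
position: [0.5818, -0.0282, 0.0606]
position: [0.5818, -0.0283, 0.0607]
[ 0.5818 -0.0283  0.0607]
[ 0.5818 -0.0283  0.0607]
```

View pics/c5.png

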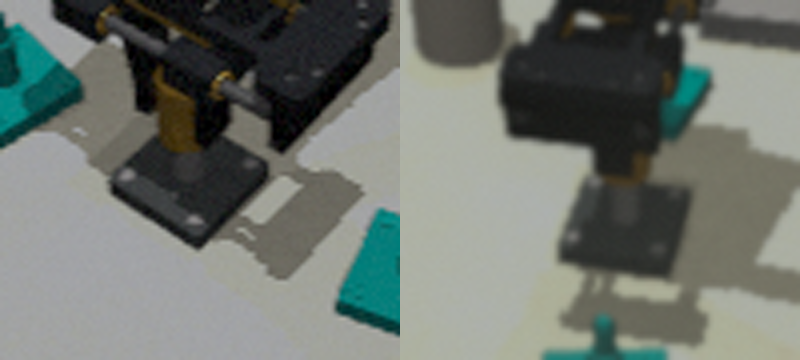

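The views show the sleeve around the pin just at step level, slightly towards +x and -y. That agrees with the measured TCP being about 1 mm short of the computed shift. I'll correct by (+1, +0.9) mm and lower gradually.

```bash
python3 -m jog '[[[0.5,0.5,0],[0,0,0],1],[[1.0,0.9,0],[0,0,0],1],[[1.0,0.9,0],[0,0,0],1],[[1.0,0.9,1],[0,0,0],1],[[1.0,0.9,2],[0,0,0],1],[[1.0,0.9,3],[0,0,0],1],[[1.0,0.9,4],[0,0,0],1],[[1.0,0.9,5],[0,0,0],1],[[1.0,0.9,5],[0,0,0],1]]'; python3 -m jog '[[[0,0,1],[0,0,0],1],[[0,0,2],[0,0,0],1],[[0,0,3],[0,0,0],1],[[0,0,4],[0,0,0],1],[[0,0,4],[0,0,0],1]]'
```

```text
time_s: 6.32
position: [0.5806, -0.0274, 0.0553]
tcp_rot: [[-1.0, 0.0, -0.0], [0.0, 1.0, 0.0], [0.0, 0.0, -1.0]]
force: [-0.4, 1.4, -0.9]
opening: 0.334
time_s: 6.73
position: [0.5806, -0.0273, 0.0514]
tcp_rot: [[-1.0, 0.0, -0.0], [0.0, 1.0, 0.0], [0.0, 0.0, -1.0]]
force: [0.0, -0.2, -2.1]
opening: 0.33
```

```bash
python3 -m jog '[[[0,0,4],[0,0,0],1],[[0,0,8],[0,0,0],1],[[0,0,12],[0,0,0],1],[[0,0,16],[0,0,0],1],[[0,0,19],[0,0,0],1],[[0,0,20],[0,0,0],1],[[0,0,21],[0,0,0],1],[[0,0,21],[0,0,0],1]]'; python3 -m jog '[[[0,0,0.5],[0,0,0],1],[[0,0,1],[0,0,0],1],[[0,0,1.5],[0,0,0],1],[[0,0,1.5],[0,0,0],1]]'
```

```text
time_s: 7.4
position: [0.5807, -0.0273, 0.0304]
tcp_rot: [[-1.0, 0.0, -0.0], [0.0, 1.0, 0.0], [0.0, 0.0, -1.0]]
force: [-0.2, 0.3, -1.5]
opening: 0.332
time_s: 7.73
position: [0.5808, -0.0274, 0.0292]
tcp_rot: [[-1.0, 0.0, 0.0], [0.0, 1.0, -0.0], [-0.0, -0.0, -1.0]]
force: [-0.5, 0.7, -0.6]
opening: 0.332
```

```bash
python3 -m jog '[[[0,0,0.5],[0,0,0],1],[[0,0,1],[0,0,0],1],[[0,0,1],[0,0,0],1],[[0,0,1],[0,0,0],1]]'
```

```text
time_s: 8.07
position: [0.5809, -0.0274, 0.0288]
tcp_rot: [[-1.0, 0.0, 0.0], [0.0, 1.0, -0.0], [-0.0, -0.0, -1.0]]
force: [-1.7, 0.1, 4.7]
opening: 0.332
```

The sleeve has bottomed on the base (TCP z 28.8 mm, contact about 6 N). I'll release, let it rest, and grip it again.

```bash
python3 -m jog '[[[0,0,0],[0,0,0],0.6],[[0,0,0],[0,0,0],0.6],[[0,0,0],[0,0,0],0.6],[[0,0,0],[0,0,0],0.6],[[0,0,0],[0,0,0],0.6],[[0,0,0],[0,0,0],0.6]]'; python3 -m jog '[[[0,0,0],[0,0,0],1],[[0,0,0],[0,0,0],1],[[0,0,0],[0,0,0],1],[[0,0,0],[0,0,0],1]]'; python3 -m jog '[[[0,0,-5],[0,0,0],1],[[0,0,-15],[0,0,0],1],[[0,0,-30],[0,0,0],1],[[0,0,-50],[0,0,0],1],[[0,0,-75],[0,0,0],1],[[0,0,-90],[0,0,0],1],[[0,0,-90],[0,0,0],1]]'
```

```text
time_s: 8.57
position: [0.5808, -0.0274, 0.0279]
tcp_rot: [[-1.0, 0.0, -0.0], [0.0, 1.0, 0.0], [0.0, 0.0, -1.0]]
force: [-0.4, 0.1, 0.0]
opening: 0.399
time_s: 8.9
position: [0.5808, -0.0274, 0.028]
tcp_rot: [[-1.0, 0.0, -0.0], [0.0, 1.0, -0.0], [0.0, -0.0, -1.0]]
force: [0.7, 0.6, -0.1]
opening: 0.332
time_s: 9.48
position: [0.5832, -0.0278, 0.1223]
tcp_rot: [[-1.0, -0.0, 0.007], [-0.0, 1.0, -0.002], [-0.007, -0.002, -1.0]]
force: [0.5, -0.5, -1.3]
opening: 0.33
```

It fits, so this is sleeve_a. It goes to the tray.

```bash
python3 -m jog '[[[10,-30,0],[0,0,0],1],[[21,-65,0],[0,0,0],1],[[33,-100,0],[0,0,0],1],[[44,-135,0],[0,0,0],1],[[55,-170,0],[0,0,0],1],[[67,-205,0],[0,0,0],1],[[79,-240,0],[0,0,0],1],[[87,-267,0],[0,0,0],1],[[87,-267,30],[0,0,0],1],[[87,-267,60],[0,0,0],1],[[87,-267,80],[0,0,0],1],[[87,-267,90],[0,0,0],1]]'; python3 -m jog '[[[0,0,1],[0,0,0],1],[[0,0,2],[0,0,0],1],[[0,0,2],[0,0,0],1],[[0,0,2],[0,0,0],1]]'
```

```text
time_s: 10.48
position: [0.4914, -0.293, 0.0249]
tcp_rot: [[-1.0, 0.001, -0.005], [0.001, 1.0, 0.004], [0.005, 0.004, -1.0]]
force: [-1.1, 0.2, -1.7]
opening: 0.335
time_s: 10.82
position: [0.4947, -0.2948, 0.0274]
tcp_rot: [[-1.0, -0.0, 0.002], [-0.0, 1.0, -0.002], [-0.002, -0.002, -1.0]]
force: [0.7, -0.2, -2.5]
opening: 0.33
```

Underside is at about 14 mm and the floor at about 4–5 mm. Lowering slowly.

```bash
python3 -m jog '[[[0,0,2],[0,0,0],1],[[0,0,4],[0,0,0],1],[[0,0,6],[0,0,0],1],[[0,0,8],[0,0,0],1],[[0,0,8],[0,0,0],1],[[0,0,8],[0,0,0],1]]'; python3 -m jog '[[[0,0,0.7],[0,0,0],1],[[0,0,1.4],[0,0,0],1],[[0,0,1.4],[0,0,0],1],[[0,0,1.4],[0,0,0],1]]'
```

```text
time_s: 11.32
position: [0.4936, -0.2942, 0.0179]
tcp_rot: [[-1.0, 0.0, -0.0], [0.0, 1.0, 0.0], [0.0, 0.0, -1.0]]
force: [0.2, 0.8, -1.9]
opening: 0.332
time_s: 11.65
position: [0.4938, -0.2944, 0.017]
tcp_rot: [[-1.0, 0.0, 0.0], [0.0, 1.0, -0.0], [-0.0, -0.0, -1.0]]
force: [-0.7, 0.5, 1.6]
opening: 0.332
```

```bash
python3 -m jog '[[[0,0,0],[0,0,0],0.55],[[0,0,0],[0,0,0],0.55],[[0,0,0],[0,0,0],0.55],[[0,0,-25],[0,0,0],0.5],[[0,0,-60],[0,0,0],0.45],[[0,0,-100],[0,0,0],0.4],[[0,0,-133],[0,0,0],0.4],[[0,0,-133],[0,0,0],0.4]]'; python3 -m jog '[[[5,40,0],[0,0,0],0.4],[[11,80,0],[0,0,0],0.4],[[17,120,0],[0,0,0],0.4],[[23,160,0],[0,0,0],0.4],[[28,195,0],[0,0,0],0.4],[[31,219,0],[0,0,0],0.4],[[31,219,0],[0,0,0],0.4],[[31,219,0],[0,0,0],0.4],[[31,219,0],[0,0,0],0.4],[[31,219,0],[0,0,0],0.4]]'
python3 - <<'E'
from h import *
st=bot.read_state(); a=vision.capture("wrist")[:,:,::-1]; cv2.imwrite("pics/w6.png",a)
p=P("wrist",st); x,q,b=fit_sleeve(p,brass(a,(258,192)),[.4625,-.075]); print(st["qvel"].round(2),x.round(4),q.round(1),b.round(1),rel([*x,.012],st))
E
```

```text
time_s: 12.32
position: [0.4975, -0.2974, 0.1565]
tcp_rot: [[-1.0, -0.0, 0.011], [-0.0, 1.0, -0.009], [-0.011, -0.009, -1.0]]
force: [1.0, -1.2, 0.5]
opening: 0.593
time_s: 13.15
position: [0.4636, -0.0766, 0.1497]
tcp_rot: [[-1.0, 0.001, 0.001], [0.001, 1.0, -0.001], [-0.001, -0.001, -1.0]]
force: [0.3, 0.6, -0.5]
opening: 0.6
[-0.53  0.1   0.04  0.14  0.13  0.08] [ 0.4626 -0.0768] [257.1 190.4  29.8] [257.1 190.4  31.1] [  1.1  -0.2 137.7]
```

View pics/w6.png

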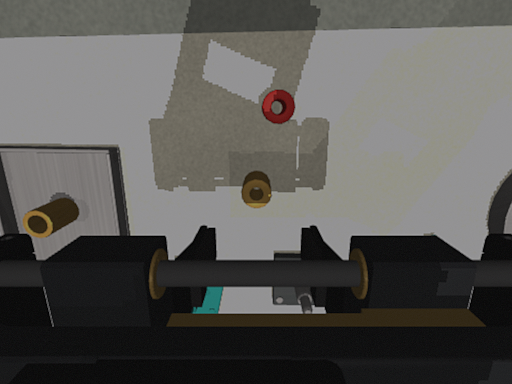

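The view shows sleeve_a standing upright in the tray (bore at (40,222), base at (68,205)), the second sleeve at (256,190), the red decoy at (278,106), and the gauge at (290,280) behind the gripper. Next I'll grasp the second sleeve.

```bash
python3 -m jog '[[[1,0,40],[0,0,0],0.4],[[1,0,80],[0,0,0],0.4],[[1,0,110],[0,0,0],0.4],[[1,0,130],[0,0,0],0.4],[[1,0,137],[0,0,0],0.4],[[1,0,137],[0,0,0],0.4],[[1,0,137],[0,0,0],0.6],[[1,0,137],[0,0,0],0.75],[[1,0,137],[0,0,0],0.9],[[1,0,137],[0,0,0],1],[[1,0,137],[0,0,0],1],[[1,0,137],[0,0,0],1]]'
python3 -m jog '[[[0,0,-20],[0,0,0],1],[[0,0,-60],[0,0,0],1],[[0,0,-105],[0,0,0],1],[[0,0,-112],[0,0,0],1],[[0,0,-112],[0,0,0],1],[[0,0,-112],[0,0,0],1]]'
```

```text
time_s: 14.2
position: [0.4628, -0.0758, 0.0139]
tcp_rot: [[-1.0, -0.0, 0.003], [-0.0, 1.0, -0.001], [-0.003, -0.001, -1.0]]
force: [-0.4, -2.0, 7.1]
opening: 0.339
time_s: 14.7
position: [0.4616, -0.0751, 0.1252]
tcp_rot: [[-1.0, -0.0, 0.001], [-0.0, 1.0, -0.0], [-0.001, -0.0, -1.0]]
force: [-0.5, 0.2, -2.4]
opening: 0.337
```

```bash
python3 -m jog '[[[-35,12,0],[0,0,0],1],[[-70,24,0],[0,0,0],1],[[-105,36,0],[0,0,0],1],[[-135,45,0],[0,0,0],1],[[-149,48,0],[0,0,0],1],[[-149,48,10],[0,0,0],1],[[-149,48,22],[0,0,0],1],[[-149,48,35],[0,0,0],1],[[-149,48,35],[0,0,0],1],[[-149,48,35],[0,0,0],1],[[-149,48,35],[0,0,0],1],[[-149,48,35],[0,0,0],1]]'
python3 -m jog '[[[0,0,0],[0,0,0],1],[[0,0,0],[0,0,0],1],[[0,0,0],[0,0,0],1],[[0,0,0],[0,0,0],1]]'
python3 - <<'E'
from h import *
st=bot.read_state();print(st["position"],st["qvel"].round(2)); a=vision.capture("wrist")[:,:,::-1];cv2.imwrite("pics/w7.png",a)
cv2.imwrite("pics/w7c.png",cv2.resize(a[120:270,160:360],None,fx=4,fy=4,interpolation=2))
for f in ("w4","w7"):
    im=cv2.imread(f"pics/{f}.png").astype(float); b=im[...,2]-im[...,0]
    print(f,"col",b[200:245,254:262].mean(1).round().astype(int).tolist())
    print([(lambda w:(w.min(),w.max()))(np.where(im[r-1:r+2].mean(0)[225:295,2]-im[r-1:r+2].mean(0)[225:295,0]>14)[0]+225) for r in (226,230,234,238)])
E
```

```text
time_s: 15.7
position: [0.6104, -0.0277, 0.0899]
tcp_rot: [[-1.0, 0.001, -0.0], [0.001, 1.0, -0.0], [0.0, -0.0, -1.0]]
force: [-0.6, -0.3, -1.4]
opening: 0.34
time_s: 16.03
position: [0.611, -0.0274, 0.0902]
tcp_rot: [[-1.0, 0.0, 0.001], [0.0, 1.0, -0.0], [-0.001, -0.0, -1.0]]
force: [0.9, 0.1, -0.9]
opening: 0.337
[ 0.61095714 -0.02740452  0.09016778] [ 0.01  0.29  0.07 -0.11  0.04 -0.02]
w4 col [-1, -1, -1, -1, -2, 10, 15, 16, 16, 14, 17, 29, 36, 35, 35, 34, 34, 36, 35, 34, 35, 35, 35, 35, 35, 35, 34, 35, 34, 35, 34, 35, 34, 35, 34, 34, 35, 34, 35, 47, 66, 72, 69, 66, 62]
[(np.int64(237), np.int64(279)), (np.int64(236), np.int64(280)), (np.int64(235), np.int64(281)), (np.int64(234), np.int64(282))]
w7 col [-1, -1, 0, -2, 1, 13, 16, 15, 16, 10, 5, 1, 5, 36, 36, 35, 35, 35, 36, 36, 36, 35, 36, 36, 35, 36, 36, 36, 36, 36, 36, 36, 36, 36, 36, 36, 36, 36, 36, 34, 37, 52, 69, 72, 67]
[(np.int64(238), np.int64(279)), (np.int64(237), np.int64(279)), (np.int64(236), np.int64(280)), (np.int64(234), np.int64(282))]
```

View pics/w7c.png

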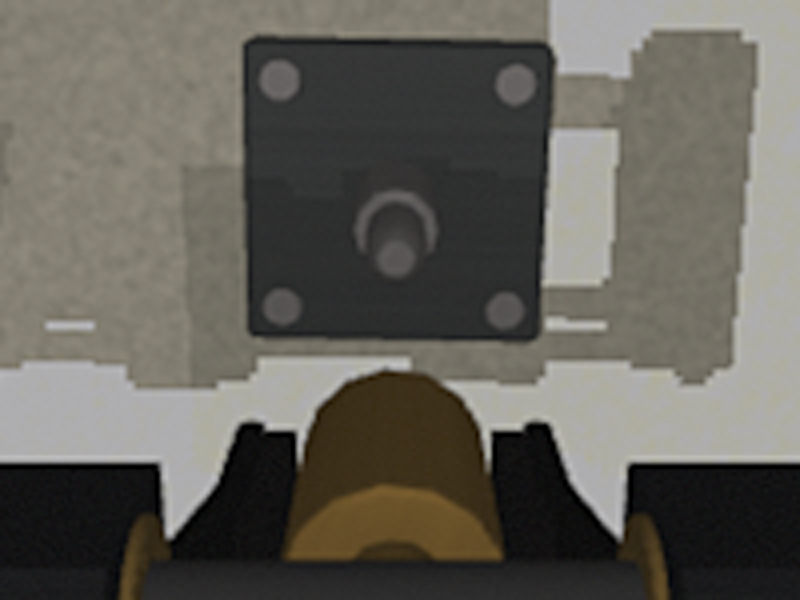

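The crop shows the narrow-bore sleeve centred at column 394.5, with its underside edge at (392,370). The gauge tip is at (396,258). The held sleeve's tool x is now about 0.3 mm, so the target TCP is (0.5796, -0.0274), which agrees with the first fit.

```bash
python3 -m jog '[[[15,0,0],[0,0,0],1],[[31.4,0,0],[0,0,0],1],[[31.4,0,0],[0,0,0],1],[[31.4,0,0],[0,0,0],1],[[31.4,0,0],[0,0,0],1],[[31.4,0,3],[0,0,0],1],[[31.4,0,3],[0,0,0],1],[[31.4,0,3],[0,0,0],1],[[31.4,0,3],[0,0,0],1]]'
```

```text
time_s: 16.83
position: [0.5797, -0.0274, 0.0865]
tcp_rot: [[-1.0, -0.0, 0.0], [-0.0, 1.0, -0.0], [-0.0, -0.0, -1.0]]
force: [0.3, 0.1, -1.5]
opening: 0.334
```

```bash
python3 -m jog '[[[0,0,1],[0,0,0],1],[[0,0,2],[0,0,0],1],[[0,0,3],[0,0,0],1],[[0,0,4],[0,0,0],1],[[0,0,5],[0,0,0],1],[[0,0,6],[0,0,0],1],[[0,0,6],[0,0,0],1]]';python3 -m jog '[[[0,0,1],[0,0,0],1],[[0,0,2],[0,0,0],1],[[0,0,3],[0,0,0],1],[[0,0,4],[0,0,0],1],[[0,0,4],[0,0,0],1]]'
```

```text
time_s: 17.42
position: [0.5792, -0.0273, 0.0805]
tcp_rot: [[-1.0, 0.0, -0.0], [0.0, 1.0, 0.0], [0.0, 0.0, -1.0]]
force: [-0.6, 0.2, -1.7]
opening: 0.335
time_s: 17.83
position: [0.5793, -0.0273, 0.0765]
tcp_rot: [[-1.0, 0.0, -0.0], [0.0, 1.0, 0.0], [0.0, 0.0, -1.0]]
force: [0.0, 0.1, -1.8]
opening: 0.34
```

```bash
python3 -m jog '[[[0,0,2],[0,0,0],1],[[0,0,4],[0,0,0],1],[[0,0,6],[0,0,0],1],[[0,0,8],[0,0,0],1],[[0,0,10],[0,0,0],1],[[0,0,12],[0,0,0],1],[[0,0,13.5],[0,0,0],1],[[0,0,14],[0,0,0],1],[[0,0,14],[0,0,0],1]]';python3 -m jog '[[[0,0,0.5],[0,0,0],1],[[0,0,1],[0,0,0],1],[[0,0,1.5],[0,0,0],1],[[0,0,2],[0,0,0],1],[[0,0,2],[0,0,0],1]]'
```

```text
time_s: 18.58
position: [0.5793, -0.0273, 0.0625]
tcp_rot: [[-1.0, 0.0, -0.0], [0.0, 1.0, 0.0], [0.0, 0.0, -1.0]]
force: [0.3, -0.7, -2.0]
opening: 0.339
time_s: 19.0
position: [0.5794, -0.0274, 0.061]
tcp_rot: [[-1.0, 0.0, 0.0], [0.0, 1.0, -0.0], [-0.0, -0.0, -1.0]]
force: [-1.2, -0.3, 0.2]
opening: 0.335
```

```bash
python3 -m jog '[[[0,0,0.5],[0,0,0],1],[[0,0,0.8],[0,0,0],1],[[0,0,0.8],[0,0,0],1],[[0,0,0.8],[0,0,0],1]]';python3 -m jog '[[[0,0,0],[0,0,0],0.61],[[0,0,0],[0,0,0],0.61],[[0,0,0],[0,0,0],0.61],[[0,0,0],[0,0,0],0.61],[[0,0,0],[0,0,0],0.61],[[0,0,0],[0,0,0],0.61]]'; python3 -m jog '[[[0,0,0],[0,0,0],1],[[0,0,0],[0,0,0],1],[[0,0,0],[0,0,0],1],[[0,0,0],[0,0,0],1]]'; python3 -m jog '[[[0,0,-5],[0,0,0],1],[[0,0,-15],[0,0,0],1],[[0,0,-30],[0,0,0],1],[[0,0,-45],[0,0,0],1],[[0,0,-55],[0,0,0],1],[[0,0,-55],[0,0,0],1]]'
```

```text
time_s: 19.33
position: [0.5795, -0.0274, 0.0609]
tcp_rot: [[-1.0, -0.0, 0.0], [-0.0, 1.0, -0.0], [-0.0, -0.0, -1.0]]
force: [-2.2, -0.2, 5.5]
opening: 0.334
time_s: 19.83
position: [0.5794, -0.0274, 0.0597]
tcp_rot: [[-1.0, 0.0, -0.0], [0.0, 1.0, 0.0], [0.0, 0.0, -1.0]]
force: [0.2, 0.7, -0.0]
opening: 0.385
time_s: 20.17
position: [0.5793, -0.0273, 0.0598]
tcp_rot: [[-1.0, 0.0, -0.0], [0.0, 1.0, 0.0], [0.0, 0.0, -1.0]]
force: [0.3, 0.2, 0.0]
opening: 0.338
time_s: 20.67
position: [0.5808, -0.0277, 0.1177]
tcp_rot: [[-1.0, -0.0, 0.005], [-0.0, 1.0, -0.001], [-0.005, -0.001, -1.0]]
force: [0.6, -0.9, -1.7]
opening: 0.334
```

It came to rest on the step at 47 mm, so this is the tight sleeve (sleeve_b). It goes to the dish.

```bash
python3 -m jog '[[[10,36,0],[0,0,0],1],[[21,72,0],[0,0,0],1],[[32,108,0],[0,0,0],1],[[43,145,0],[0,0,0],1],[[54,182,0],[0,0,0],1],[[65,220,0],[0,0,0],1],[[76,257,0],[0,0,0],1],[[85,289,0],[0,0,0],1],[[85,289,25],[0,0,0],1],[[85,289,50],[0,0,0],1],[[85,289,75],[0,0,0],1],[[85,289,87],[0,0,0],1]]'; python3 -m jog '[[[0,0,0],[0,0,0],1],[[0,0,2],[0,0,0],1],[[0,0,4],[0,0,0],1],[[0,0,6],[0,0,0],1],[[0,0,8],[0,0,0],1],[[0,0,8],[0,0,0],1],[[0,0,8],[0,0,0],1]]'
```

```text
time_s: 21.67
position: [0.4921, 0.2614, 0.0252]
tcp_rot: [[-1.0, -0.001, -0.005], [-0.001, 1.0, -0.002], [0.005, -0.002, -1.0]]
force: [-2.0, -0.4, -0.5]
opening: 0.338
time_s: 22.25
position: [0.4947, 0.2616, 0.0204]
tcp_rot: [[-1.0, 0.0, 0.001], [0.0, 1.0, 0.0], [-0.001, 0.0, -1.0]]
force: [-0.9, -0.5, -2.3]
opening: 0.333
```

```bash
python3 -m jog '[[[0,0,1],[0,0,0],1],[[0,0,2],[0,0,0],1],[[0,0,3],[0,0,0],1],[[0,0,3],[0,0,0],1],[[0,0,3],[0,0,0],1]]'; python3 -m jog '[[[0,0,0.6],[0,0,0],1],[[0,0,1.2],[0,0,0],1],[[0,0,1.2],[0,0,0],1],[[0,0,1.2],[0,0,0],1]]'
```

```text
time_s: 22.67
position: [0.4944, 0.2617, 0.0169]
tcp_rot: [[-1.0, 0.0, -0.0], [0.0, 1.0, -0.0], [0.0, -0.0, -1.0]]
force: [-0.2, -0.3, -2.4]
opening: 0.336
time_s: 23.0
position: [0.4945, 0.2617, 0.0168]
tcp_rot: [[-1.0, 0.0, 0.0], [0.0, 1.0, 0.0], [-0.0, 0.0, -1.0]]
force: [-1.6, -0.1, 6.7]
opening: 0.339
```

On the dish floor. Release, rise, and check.

```bash
python3 -m jog '[[[0,0,0],[0,0,0],0.55],[[0,0,0],[0,0,0],0.55],[[0,0,0],[0,0,0],0.55],[[0,0,-25],[0,0,0],0.5],[[0,0,-60],[0,0,0],0.45],[[0,0,-100],[0,0,0],0.4],[[0,0,-133],[0,0,0],0.4],[[20,40,-160],[0,0,0],0.4],[[20,80,-200],[0,0,0],0.4],[[20,120,-200],[0,0,0],0.4],[[20,120,-200],[0,0,0],0.4],[[20,120,-200],[0,0,0],0.4]]'; python3 -m jog '[[[0,0,0],[0,0,0],0.4],[[0,0,0],[0,0,0],0.4],[[0,0,0],[0,0,0],0.4]]'
python3 - <<'E'
from h import *
a=vision.capture("scene")[:,:,::-1]; b=vision.capture("side")[:,:,::-1]
cv2.imwrite("pics/f.png",np.hstack([cv2.resize(x,(400,300),interpolation=cv2.INTER_AREA) for x in (a,b)]))
p=P("scene")
for n,x0 in (("fit/tray",[.494,-.2945]),("tight/dish",[.4945,.2617])):
    x,q,m=fit_sleeve(p,brass(a,proj(p,np.array([[*x0,.027]]))[0]),x0,z0=.0045); print(n,x.round(4),q.round(1),m.round(1))
print(bot.read_state()["qvel"].round(2),bot.read_state()["force"].round(1))
E
```

```text
time_s: 24.0
position: [0.4751, 0.3862, 0.218]
tcp_rot: [[-1.0, -0.004, 0.005], [-0.004, 1.0, 0.005], [-0.005, 0.004, -1.0]]
force: [0.1, 0.6, 0.5]
opening: 0.597
time_s: 24.25
position: [0.4739, 0.3801, 0.2145]
tcp_rot: [[-1.0, 0.001, -0.003], [0.001, 1.0, -0.002], [0.003, -0.002, -1.0]]
force: [-0.8, -0.3, 0.5]
opening: 0.598
fit/tray [ 0.4925 -0.2904] [176.6 118.6  15.2] [176.6 118.6  15.4]
tight/dish [0.4928 0.2654] [380.6 231.5  19.2] [380.6 231.5  19.6]
[ 0.15 -0.07 -0.47  0.06 -0.01  0.09] [-0.3  0.   0.3]
```

View pics/f.png

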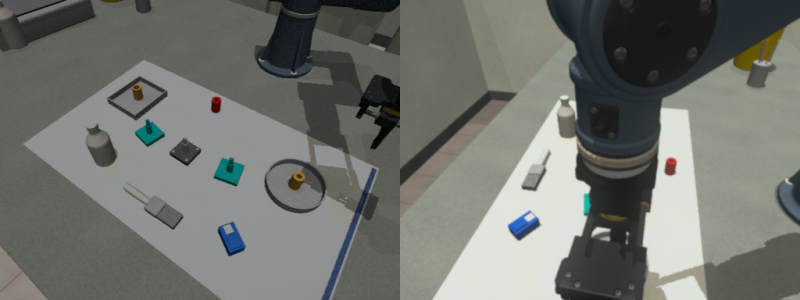

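The scene view shows one sleeve upright in the tray (137,92) and the other upright in the dish (297,180). Bottle, box and brush are where they were, and the gripper is clear.

```bash
python3 -c "
from rig import bot; print(bot.hand_in())"
```

```text
the job is handed in; nothing more can be done
None
```

Both sleeves are tested and put away, and I handed the job in at about 24 s on the robot's clock (limit 72 s). No verdict was reported.

- **First sleeve (right-hand, wide bore):** it went down to the gauge base, with about 6 N of contact. It now stands in the rectangular tray.
- **Second sleeve (narrow bore):** it came to rest on the pin's step at 47 mm, with about 7 N of contact. It now stands in the round dish.

**Last checks:** the final scene picture shows both sleeves upright near the centres of their containers. The silhouette fit agrees with the release positions to about 4 mm. The bottle, blade box and brush look unmoved by eye, though I did not measure them, and the gripper is clear of everything.

**Checks that disagreed:**
- The first approach to the pin came out about 1 mm off-centre. I noticed this at step height and corrected it before lowering further.
- The side camera's silhouette fit failed at the start because its brass mask was incomplete, so I did not use it.
- In the final picture the arm hid both containers from the side camera, so the end check rests on the scene camera alone.

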